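Hold the letter clip open over the knitting-chart board

TASK

Squeeze the two thumb tabs of the wide letter clip so that it lets go of the rim of the bobbin box, lift it off and carry it to the knitting-chart board that stands in the long wooden foot. Bring it down, jaws pointing down and spread wide open, at the middle of the board's top edge, so that one jaw hangs on each side a good centimetre below the edge and the clip touches neither the board nor its foot. Finish while still holding it squeezed open like that, so that I can slip the next chart sheet in; do not shift the board and leave everything else alone.

Things in the scene. Friction and masses are not known exactly. Their poses are not given: they have to be found in the camera images.
- clip: The wide letter clip, bare steel, 76 mm wide, 72 mm tall, 0.1 kg: two hinged plates on a pivot rod with a coil spring (10 mm thick). At the start it stands upright, shut on the box's front rim, jaws down, coil resting on the rim. Origin: middle of the rod. z: up, from jaws to thumb tabs; y: along rod and lips; x: across the jaws, the way the tabs are squeezed.
- clip_tabs (a point): Grip point between the clip's thumb tabs, 24 mm above the rod; axes as clip. Tabs: flat, 30 mm wide along y, 3 to 40 mm above the rod; parked they splay to 45 mm over their outer faces at the top. Wide open they stand parallel, about 16 mm over all, and go no closer: closing the fingers on them opens the clip fully. Keep fingertips above the rod: the plates spread below it.
- clip_lips (a point): Point midway between the clip's jaw lips when wide open, 27 mm below the rod; axes as clip. The lips are 4 mm thick bars, 72 mm long along y, pointing down; their undersides lie 2 mm lower. The coil's underside lies 22 mm above this point.
- clip_jaw (a joint): How far each plate of the clip is turned open about the rod, rad (both turn alike): 0 shut, about 0.10 parked on the box's 6 mm rim, about 0.40 wide open with tabs parallel, when the gap between the lips is about 23 mm. The spring pushes each tab out with about 6 N at the start and 12 N wide open.
- card_edge (a point): Middle of the top edge of the knitting-chart board, 135 mm above the table. The board is 5 mm thick, 150 mm wide; own x is square to the board, own y runs along its top edge, z up.
- stand: The knitting-chart board with its foot, one piece, loose, 0.6 kg: a 5 mm stiff board 150 mm wide with a gridded chart on both faces, upright in a wooden foot 80 x 170 mm, 26 mm tall. Origin: centre of the underside; axes as card_edge.
- box: The wooden bobbin box, open, 130 (x) by 210 (y) by 85 mm tall, walls 6 mm, fixed to the table; three wound bobbins 66 mm tall stand inside. Origin: centre of the underside. The clip sits on the wall at own x = -62 mm, within 45 mm of its middle.
- tape: Bystander: round white tape measure, 54 mm across, 17 mm high, lying between or in front of the task's things. Origin: centre of the underside.
- small_clip: Bystander: small steel letter clip 40 mm wide lying on the table. Not the one to use. Origin: on the table under its middle.
- postcard: Bystander: small picture card 95 mm wide in a little wooden block, 80 mm tall. Not the one to use. Origin: centre of the underside.
- notebook: Bystander: small notebook 105 x 148 x 16 mm with a pen on it. Origin: centre of the underside.
- mug: Bystander: white mug, 82 mm across, 95 mm tall. Origin: centre of the underside.
Mind the look-alikes: they are no part of the job. Leave any green or purple look-alike of the box alone.

How it is judged:
By the outcome, as a careful person would: the job done as asked, in the order asked, and still so for the second after the job is handed in, while the arm keeps its last pose, push and grip.
It also fails if it takes over 45 s, if anything falls off the work surface, if the arm or the gripper's body presses on something with over 40 N, if the wrist force passes 120 N, or if a joint passes its speed limit or range.

ROBOT

A 6-joint arm with a two-finger parallel gripper is mounted at the origin on the work surface. World frame = base frame: x ahead of the robot, y to its left, z up, the work surface at z = 0. Lengths are in m, angles in rad, forces in N, time in s.
With the tool pointing down it reaches from about 0.3 to 0.775 m from the base axis. Payload 14.6 kg.
Tool frame: the origin (TCP) lies midway between the tips of the shut fingers; the grasp point (between the pads) lies 19 mm behind it; z points along the fingers, y is the line along which they close (so a half turn about z gives the same grasp; the last joint's range is limited). The gripper opens to 94 mm and grips with 3 to 60 N. Pads are 16 mm wide; open, the fingers measure 119 mm over their backs; the gripper's body (75 mm by 177 mm) begins 78 mm behind the grasp point.
Start: joints at [1.129, 0.3, 1.521, -0, 1.321, -0.067], TCP at [0.201, 0.512, 0.176] pointing down, gripper open.
Joint ranges: [-3.03, 3.03], [-0.79, 2.21], [0.23, 2.52], [-1.04, 4.18], [0, 3.07], [-2.55, 2.55]. Speed limits (rad/s): [2.22, 2.22, 2.57, 3.14, 3.14, 3.14].

INTERFACE

Orientations are given as [roll, pitch, yaw] about the fixed x, y, z axes, in that order (R = Rz(yaw) Ry(pitch) Rx(roll)).
In Python, from station import telemetry, optics, ctrl gives the robot as it stands.
- The arm moves only by the tool carry_out, never from a script. Its argument "plan" is a list that holds one entry, the list of rows, each a list of 7 numbers: the shift along the tool's x, y, z in mm, then the turn, a rotation vector about the tool's x, y, z in rad, then the finger opening in mm, from 0 to 94. A call has 1 to 20 rows; each row shifts and turns the commanded pose from where the row before left it, along the tool's axes as they then stand; what a row does not reach is not made up. A row lasts 1/12 s, in which the tool goes at most 41.7 mm and 7.16 degrees, less where a joint would pass 70% of its speed; a pose out of reach is approached as far as the arm can. A call with a gripper value outside its range is refused whole. The fingers move at their own pace and stop on an object; "squeeze" is the grip in N (left out, the last holds). Time passes only in rows, so rows that do not move let the fingers close. It gives the time, the measured TCP pose, the force, the opening and the grip force at its end, in the units of the state.
- telemetry.get_obs(): the state, without advancing time (a new reading comes with each control period).
- optics.camera(name): name is "side" or "top"; returns a dict with "pixels" (420x560x3 uint8, red, green, blue), "intrinsics" (3x3 intrinsics, pixels), "origin" and "rotation" of the camera in the world. Camera axes: x right, y down, z forward; pixel columns grow to the right and rows downward; lengths in m; the calibration is good to about 2 mm. A picture is of the moment at which its call begins. There is no depth.
- ctrl.hand_in(): hands the job in; it is judged then, once.
The state is a dict: "time_s": time; "qpos": joint angles; "joint_vel": joint speeds; "tau": joint torques, N m; "ee_pos": TCP position; "eef_rot": TCP orientation; "force": force on the tool from outside, world axes, zero at the start; "moment": the same for the moment, N m; "grip_width": finger opening in m; "grip_force": force on a finger pad.
Only numpy, scipy, OpenCV 4.12 (cv2) and the standard library are available. Lean on these libraries where they do the work, as an engineer would, in place of code of your own. Each camera call takes 0.05 s, during which the arm holds its last target. There are 200 camera calls.

## Working session

There is one attempt and no reset: what is moved stays moved. The work goes in short steps, Python scripts to look and compute and a tool call to move; the robot and the scene stay as the last step left them, time stands still between calls to the robot, and variables do not carry over. Pictures are saved under pics/ and viewed, at most 10 in all, crops included, and the job is handed in when it is done.

Besides the shell and the picture viewer there is one more tool, called by a JSON object that holds its "fn" and its "kwargs", one argument or row to a line. carry_out: Moves the arm, as the interface text tells. Its arguments: {"type":"object","properties":{"plan":{"type":"array","items":{"type":"array","items":{"type":"array","items":{"type":"number"}}}},"squeeze":{"type":"number"}},"required":["plan"]}

```bash
mkdir -p pics; ls
python3 - <<'E'
from station import telemetry, optics
import cv2,pickle
o=telemetry.get_obs();print(o)
d={}
for n in("side","top"):
    c=optics.camera(n);d[n]=c;cv2.imwrite(f"pics/{n}0.png",c["pixels"][:,:,::-1]);print(n,c["intrinsics"],c["origin"],c["rotation"])
pickle.dump(d,open("c0.pkl","wb"))
E
```

```text
pics
{'time_s': 0.0, 'qpos': array([ 1.12936073e+00,  3.00480137e-01,  1.52157345e+00, -7.76221568e-06,
        1.32066374e+00, -6.65964389e-02]), 'joint_vel': array([-0.0006662 ,  0.00015344, -0.00012935,  0.00077846, -0.00264777,
        0.00078425]), 'tau': array([ 2.85758881e-05, -5.31808376e+01, -3.52727509e+01,  7.08881859e-02,
        2.45351106e-02, -1.30594403e-04]), 'ee_pos': array([0.20124926, 0.51155365, 0.17558461]), 'eef_rot': array([-3.14046997e+00, -6.73420085e-05,  2.76675539e+00]), 'force': array([0.29035638, 0.25223679, 0.64187357]), 'moment': array([ 0.00762657, -0.03553925, -0.00418253]), 'grip_force': 0.0, 'grip_width': 0.09406040300914459}
side [[464.62211218   0.         282.8251598 ]
 [  0.         464.62211218 205.10915732]
 [  0.           0.           1.        ]] [ 0.03792577 -0.94171079  0.86289553] [-2.24474438 -0.02286416 -0.49969319]
top [[501.48722067   0.         290.26713371]
 [  0.         501.48722067 209.17276138]
 [  0.           0.           1.        ]] [ 0.29613561 -0.09245339  1.2004846 ] [-2.94735408 -0.00951883 -1.55498247]
```

View pics/side0.png

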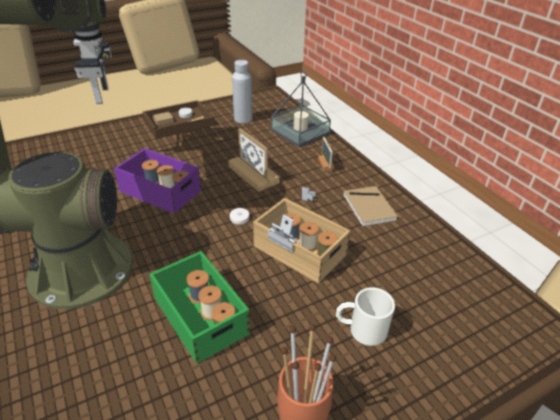

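View pics/top0.png

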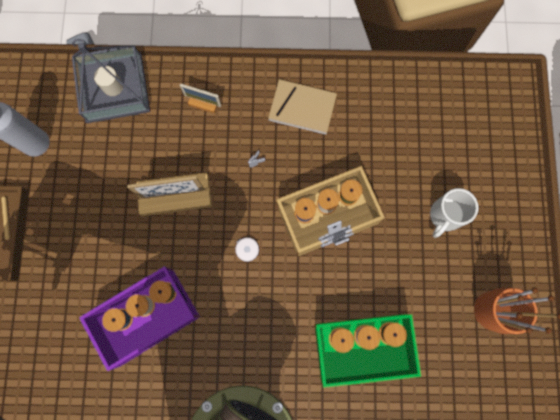

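The wide clip sits at top (337,235) and side (283,238), on the front rim of the tan wooden box at top (331,210). The small clip at top (257,159) lies on the table, so it isn't the one. The chart board in the long foot is at top (172,193) and side (254,155). The postcard at top (201,97) is the look-alike. The purple and green boxes stay untouched. I'll confirm in one enlarged crop.

Run:
```python
import cv2,pickle,numpy as np
d=pickle.load(open("c0.pkl","rb"))
def crop(n,u,v,w=100,h=75):
    p=d[n]["pixels"][v:v+h,u:u+w,::-1]
    p=cv2.resize(p,(400,300),interpolation=cv2.INTER_CUBIC)
    for i in range(0,w,20): cv2.line(p,(i*4,0),(i*4,6),(0,0,255),1);cv2.putText(p,str(u+i),(i*4,16),0,.35,(0,255,255),1)
    for i in range(0,h,15): cv2.line(p,(0,i*4),(6,i*4),(0,0,255),1);cv2.putText(p,str(v+i),(8,i*4+4),0,.35,(0,255,255),1)
    return p
a=np.vstack([np.hstack([crop("side",250,195),crop("side",215,120)]),np.hstack([crop("top",280,170,110,83)if 0 else crop("top",285,180),crop("top",122,155)])])
cv2.imwrite("pics/crop0.png",a)
```

```text
(no output)
```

View pics/crop0.png

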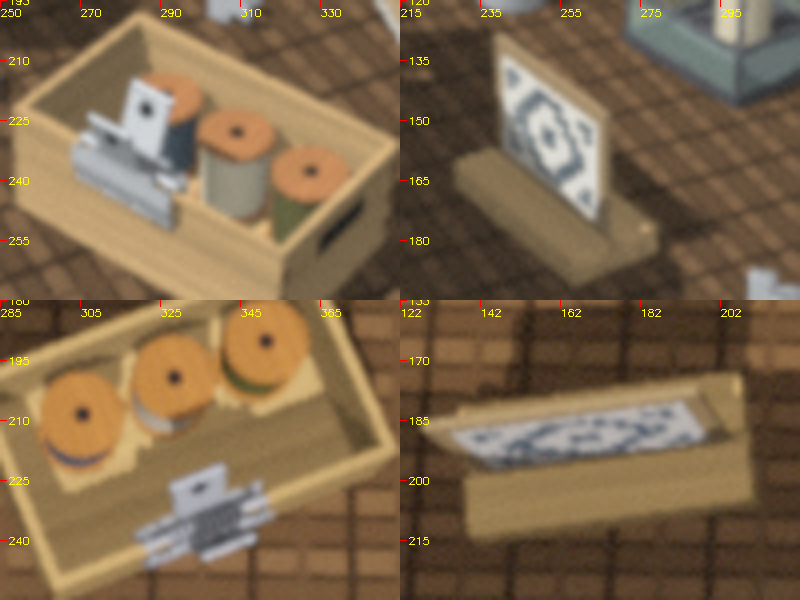

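The crop confirms it: a bare-steel wide clip on the tan box's rim, and a gridded board in the long foot. Next I fit poses to the picked corners.

```bash
cat > h.py <<'E'
import numpy as np,pickle,cv2
from scipy.spatial.transform import Rotation as R
from scipy.optimize import least_squares
d=pickle.load(open("c0.pkl","rb"))
def proj(n,P):
    c=d[n];Rm=R.from_euler("xyz",c["rotation"]).as_matrix() if np.size(c["rotation"])==3 else c["rotation"]
    q=(np.atleast_2d(P)-c["origin"])@Rm;q=q@np.array(c["intrinsics"]).T
    return q[:,:2]/q[:,2:]
def place(p,L):
    L=np.atleast_2d(L);c,s=np.cos(p[2]),np.sin(p[2])
    return np.c_[p[0]+c*L[:,0]-s*L[:,1],p[1]+s*L[:,0]+c*L[:,1],L[:,2]]
def fit(obs,p0):
    f=lambda p:np.concatenate([(proj(n,place(p,l))[0]-np.array(uv)) for n,l,uv in obs])
    r=least_squares(f,p0,loss="soft_l1",f_scale=1.5);return r.x,r.fun.reshape(-1,2)
E
python3 - <<'E'
from h import *
np.set_printoptions(precision=4,suppress=True)
x,y,z=.065,.105,.085
B=[("top",(-x,y,z),(299,252)),("top",(-x,-y,z),(383,216)),("top",(x,-y,z),(366,169)),("top",(x,y,z),(277,202)),
("side",(-x,y,z),(253.5,221)),("side",(x,y,z),(285,198.5)),("side",(x,-y,z),(348,231)),("side",(-x,-y,z),(320,256))]
# determine world orientation: try yaws
for y0 in(-1.57,0,1.57,3.1):
    p,r=fit(B,[.45,-.17,y0]);e=np.abs(r).mean()
    print("box",p,e)
    if e<3: pb=p
print(pb,r)
E
```

```text
box [ 0.519  -0.1913  0.3987] 1.3633945004497505
box [ 0.519  -0.1913  0.3987] 1.363394503614467
box [ 0.519  -0.1913  0.3987] 1.3633944925822838
box [ 0.519  -0.1913  0.3987] 1.3633945010336568
[ 0.519  -0.1913  0.3987] [[-0.3886  0.1596]
 [ 1.5338  1.6655]
 [-4.3573 -2.7784]
 [ 0.0984 -2.739 ]
 [-0.9903  0.7249]
 [-0.9829 -0.4979]
 [ 1.266  -0.0636]
 [-0.3031  3.2652]]
```

Run:
```python
from h import *
np.set_printoptions(precision=4,suppress=True)
x,y,z=.065,.105,.085
B=[("top",(-x,y,z),(299.5,252)),("top",(-x,-y,z),(384,216)),
("side",(-x,y,z),(253.5,221)),("side",(x,y,z),(285,198.5)),("side",(x,-y,z),(349,231)),("side",(-x,-y,z),(320,256))]
pb,r=fit(B,[.519,-.19,.4]);print("box",pb);print(r)
a,b,h=.04,.085,.026
S=[("top",(-a,b,h),(138.5,200 if 0 else 211)),("top",(-a,-b,h),(211,204)),("top",(a,-b,h),(207,174)),
("side",(-a,b,h),(229,159)),("side",(-a,-b,h),(259,189.5)),("side",(a,-b,h),(279,177)),
("side",(0,.075,.135),(239,128.5)),("side",(0,-.075,.135),(267,148))]
ps,r=fit(S,[.55,.2,.1]);print("stand",ps);print(r)
C=[("side",(.0225,.015,.130),(283,214.5)),("side",(.0225,-.015,.130),(293.5,219)),("top",(.0225,.015,.13),(327.5,225.5)),("top",(.0225,-.015,.13),(340,221)),
("side",(-.01,.036,.061),(268.5,236)),("side",(-.01,-.036,.061),(292.5,252))]
pc,r=fit(C,[.46,-.21,.4]);print("clip",pc);print(r)
c,s=np.cos(pb[2]),np.sin(pb[2]);dv=pc[:2]-pb[:2];print("clip in box",c*dv[0]+s*dv[1],-s*dv[0]+c*dv[1])
pickle.dump((pb,ps,pc),open("pose.pkl","wb"))
ims={}
def edges(n,p,pts,loop=True):
    q=(proj(n,place(p,pts))*4).astype(int);cv2.polylines(ims[n],[q],loop,(0,0,255),1)
for n in("side","top"):
    ims[n]=cv2.resize(d[n]["pixels"][:,:,::-1],None,fx=4,fy=4,interpolation=cv2.INTER_CUBIC)
    for H in(0,z): edges(n,pb,[(-x,-y,H),(-x,y,H),(x,y,H),(x,-y,H)])
    for H in(0,h): edges(n,ps,[(-a,-b,H),(-a,b,H),(a,b,H),(a,-b,H)])
    for X in(-.0025,.0025):edges(n,ps,[(X,-.075,h),(X,-.075,.135),(X,.075,.135),(X,.075,h)])
    for X in(-.0225,.0225):edges(n,pc,[(X,-.015,.13),(X,.015,.13),(X*.3,.015,.093),(X*.3,-.015,.093)])
    for X in(-.01,.01):edges(n,pc,[(X,-.036,.061),(X,.036,.061)])
def cr(n,u,v): return ims[n][v*4:v*4+300,u*4:u*4+400]
cv2.imwrite("pics/ov.png",np.vstack([np.hstack([cr("side",252,195),cr("side",215,120)]),np.hstack([cr("top",290,180),cr("top",122,155)])]))
```

```text
box [ 0.5211 -0.1905  0.4054]
[[-0.9256 -0.5407]
 [ 0.2201  0.4183]
 [-0.4571  0.5205]
 [-0.75   -0.8019]
 [ 0.7539 -0.7095]
 [ 0.5784  2.6895]]
stand [0.5648 0.1801 0.1267]
[[ 0.5674  0.8856]
 [-0.5229  0.2752]
 [ 0.8214 -1.9292]
 [-0.0147  0.4867]
 [-1.3581 -4.6448]
 [ 0.0067 -0.6073]
 [ 0.8592 -0.5321]
 [-0.3219  0.9015]]
clip [ 0.4599 -0.2027  0.4327]
[[ 0.1612  0.7529]
 [-0.4299  1.1401]
 [-0.3756 -0.7843]
 [-0.3188 -1.7934]
 [-0.2898  3.3799]
 [-1.2035 -0.3323]]
clip in box -0.06104941948584869 0.01297203922013194
```

View pics/ov.png

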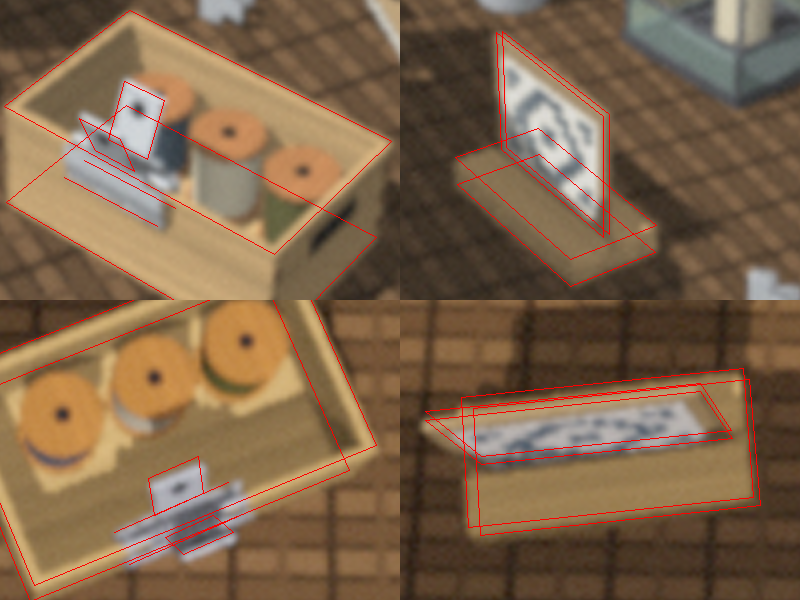

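Overlay shows box, clip and stand fits within about 1–2 px (one foot corner was mis-picked; clip at ≈(0.459,-0.203), yaw ≈0.41). That's good enough to move: rotate the tool, then travel above the clip.

{"fn": "carry_out", "kwargs": {
  "plan": [
    [[0,0,0,0,0,0.11,94],[0,0,0,0,0,0.12,94],[0,0,0,0,0,0.12,94],[0,0,0,0,0,0.12,94],[0,0,0,0,0,0.12,94],[0,0,0,0,0,0.12,94],[0,0,0,0,0,0.07,94],[-15,0,-2,0,0,0,94],[-30,-2,-2,0,0,0,94],[-35,-3,-2,0,0,0,94],[-35,-3,0,0,0,0,94],[-35,-3,0,0,0,0,94],[-35,-3,0,0,0,0,94],[-35,-3,0,0,0,0,94],[-35,-2,0,0,0,0,94],[-35,-2,0,0,0,0,94],[-35,-2,0,0,0,0,94],[-35,-2,0,0,0,0,94],[-35,-2,0,0,0,0,94],[-35,-2,0,0,0,0,94]]
  ],
  "squeeze": 30
}}

```text
time_s: 1.77
ee_pos: [0.3486, 0.1051, 0.1822]
eef_rot: [3.141, 0.0, 1.987]
force: [1.0, 0.5, 0.9]
grip_width: 0.0939
grip_force: 0.0
```

{"fn": "carry_out", "kwargs": {
  "plan": [
    [[-35,-3,0,0,0,0,94],[-35,-3,0,0,0,0,94],[-35,-3,0,0,0,0,94],[-35,-3,0,0,0,0,94],[-35,-3,0,0,0,0,94],[-35,-3,0,0,0,0,94],[-35,-2,0,0,0,0,94],[-35,-2,0,0,0,0,94],[-20,-1,0,0,0,0,94],[-10,0,0,0,0,0,94],[0,0,0,0,0,0,94],[0,0,0,0,0,0,94]]
  ]
}}

```text
time_s: 2.77
ee_pos: [0.4525, -0.1854, 0.1818]
eef_rot: [-3.141, -0.001, 1.987]
force: [0.0, 1.1, -0.3]
grip_width: 0.0943
grip_force: 0.0
```

Run:
```python
from h import *
from station import optics,telemetry
o=telemetry.get_obs();print(o["ee_pos"],o["eef_rot"])
tp=o["ee_pos"]
ims=[]
pb,ps,pc=pickle.load(open("pose.pkl","rb"))
for n,u,v in(("side",250,180),("top",285,175)):
    c=optics.camera(n);d[n]=c
    im=cv2.resize(c["pixels"][:,:,::-1],None,fx=4,fy=4,interpolation=cv2.INTER_CUBIC)
    Rt=R.from_euler("xyz",o["eef_rot"]).as_matrix()
    for w in(-.047,.047):
        q=proj(n,tp+Rt@[0,w,0])[0]*4;cv2.circle(im,tuple(q.astype(int)),4,(0,0,255),-1)
    ims.append(im[v*4:v*4+400,u*4:u*4+400])
cv2.imwrite("pics/pre.png",np.hstack(ims))
```

```text
[ 0.45251372 -0.18540781  0.18183154] [-3.14116434e+00 -7.83999310e-04  1.98660433e+00]
```

View pics/pre.png

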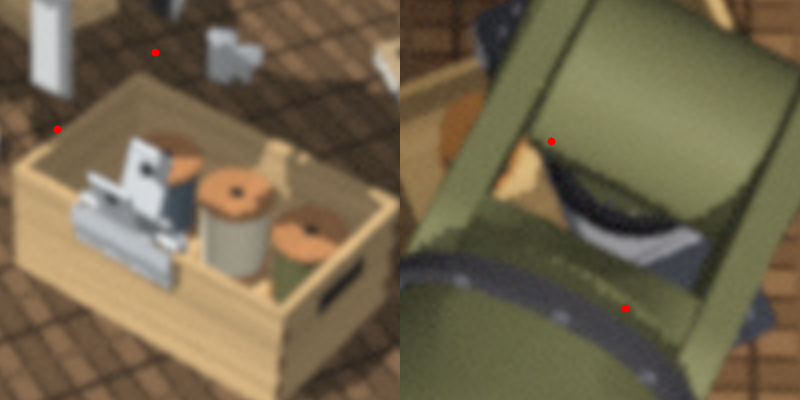

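Both fingers straddle the clip (side: left tip at (264,204), right tip at (293,184)), still about 19 mm off along the rim. I'll shift and descend to 10 mm short, then check.

{"fn": "carry_out", "kwargs": {
  "plan": [
    [[-10,-1,0,0,0,0,94],[-9,0,0,0,0,0,94],[0,0,10,0,0,0,94],[0,0,15,0,0,0,94],[0,0,20,0,0,0,94],[0,0,20,0,0,0,94],[0,0,10,0,0,0,94],[0,0,0,0,0,0,94],[0,0,0,0,0,0,94]]
  ]
}}

```text
time_s: 3.62
ee_pos: [0.4596, -0.2039, 0.1072]
eef_rot: [-3.141, -0.0, 1.987]
force: [0.4, 0.1, -0.2]
grip_width: 0.0938
grip_force: 0.0
```

```bash
cat > look.py <<'E'
import sys
from h import *
from station import optics,telemetry
def look(name,specs,pts=()):
    ims=[]
    for n,u,v in specs:
        c=optics.camera(n);d[n]=c
        im=cv2.resize(c["pixels"][:,:,::-1],None,fx=4,fy=4,interpolation=cv2.INTER_CUBIC)
        for P in pts: cv2.circle(im,tuple((proj(n,P)[0]*4).astype(int)),3,(0,0,255),-1)
        ims.append(im[v*4:v*4+400,u*4:u*4+400])
    cv2.imwrite("pics/"+name,np.hstack(ims))
E
python3 - <<'E'
from look import *
o=telemetry.get_obs();print(o["ee_pos"],o["eef_rot"])
Rt=R.from_euler("xyz",o["eef_rot"]).as_matrix()
look("pre2.png",[("side",235,180),("top",285,175)],[o["ee_pos"]+Rt@[0,w,0] for w in(-.047,.047)])
E
```

```text
[ 0.45959348 -0.20385743  0.10718927] [-3.14127687e+00 -4.01206485e-04  1.98682992e+00]
```

View pics/pre2.png

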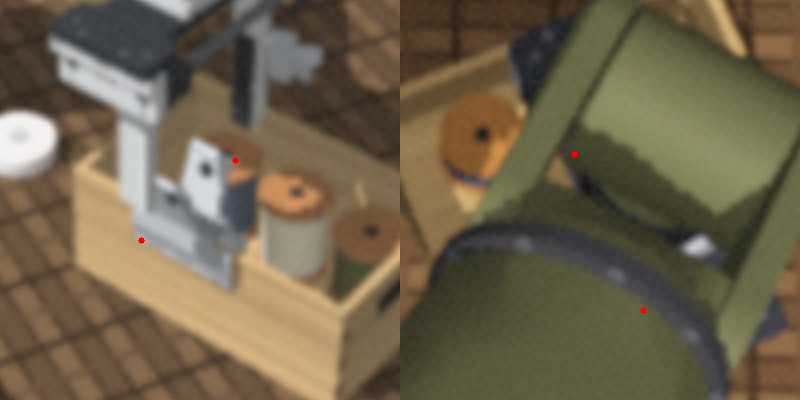

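Front fingertip is at side (269,232) beside the front tab and the rear one is over the box interior, both clear. Down 9 mm and squeeze.

{"fn": "carry_out", "kwargs": {
  "plan": [
    [[0,0,5,0,0,0,94],[0,0,4,0,0,0,94],[0,0,0,0,0,0,70],[0,0,0,0,0,0,60],[0,0,0,0,0,0,50],[0,0,0,0,0,0,44],[0,0,0,0,0,0,38],[0,0,0,0,0,0,32],[0,0,0,0,0,0,26],[0,0,0,0,0,0,20],[0,0,0,0,0,0,10],[0,0,0,0,0,0,10],[0,0,0,0,0,0,10],[0,0,0,0,0,0,10],[0,0,0,0,0,0,10],[0,0,0,0,0,0,10],[0,0,0,0,0,0,10],[0,0,0,0,0,0,10]]
  ],
  "squeeze": 30
}}

```text
time_s: 5.22
ee_pos: [0.4608, -0.2044, 0.0999]
eef_rot: [3.139, 0.003, 1.987]
force: [-0.2, 0.0, 14.8]
grip_width: 0.0104
grip_force: 9.6
```

Run:
```python
from look import *
o=telemetry.get_obs();print(o["ee_pos"],o["eef_rot"],o["grip_width"],o["grip_force"],o["force"])
look("grip.png",[("side",235,180),("top",285,175)],[o["ee_pos"]])
```

```text
[ 0.46079915 -0.20443636  0.09993857] [3.13906655e+00 2.98692721e-03 1.98677792e+00] 0.010380958464307194 9.570309910923243 [-0.20467288  0.02578445 14.82256707]
```

View pics/grip.png

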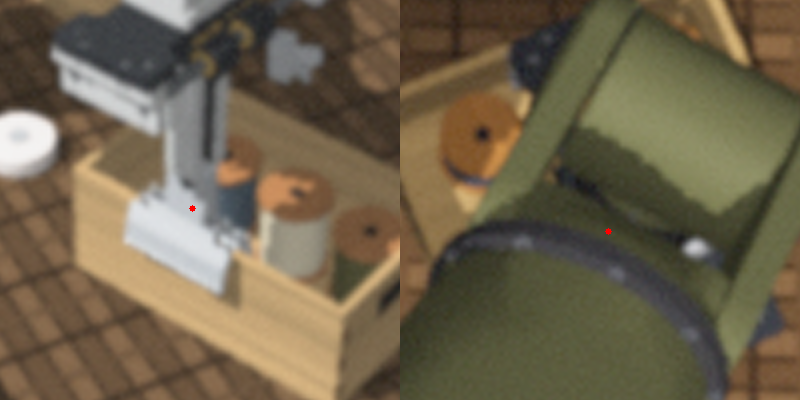

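The clip's front plate has swung out at side (280,240), so it looks squeezed. But the width reads 10 mm with low force, so I'll command a full close to see whether it's against its stop.

{"fn": "carry_out", "kwargs": {
  "plan": [
    [[0,0,0,0,0,0,0],[0,0,0,0,0,0,0],[0,0,0,0,0,0,0],[0,0,0,0,0,0,0],[0,0,0,0,0,0,0],[0,0,0,0,0,0,0]]
  ]
}}

```text
time_s: 5.82
ee_pos: [0.4609, -0.2045, 0.1001]
eef_rot: [3.139, 0.003, 1.987]
force: [-0.7, 0.5, 15.4]
grip_width: 0.0068
grip_force: 30.7
```

{"fn": "carry_out", "kwargs": {
  "plan": [
    [[0,0,-1,0,0,0,0],[0,0,-1,0,0,0,0],[0,0,-1,0,0,0,0],[0,0,-1,0,0,0,0],[0,0,-1,0,0,0,0],[0,0,-1,0,0,0,0],[0,0,-2,0,0,0,0],[0,0,-2,0,0,0,0],[0,0,0,0,0,0,0]]
  ]
}}

```text
time_s: 6.57
ee_pos: [0.4597, -0.204, 0.1086]
eef_rot: [3.141, 0.0, 1.987]
force: [0.3, -0.1, -0.8]
grip_width: 0.0069
grip_force: 29.7
```

Run:
```python
from look import *
o=telemetry.get_obs();print(o["ee_pos"],o["eef_rot"],o["grip_width"],o["grip_force"],o["force"],o["moment"])
look("lift.png",[("side",235,180),("top",285,175)],[o["ee_pos"]])
```

```text
[ 0.45973349 -0.20396501  0.1086037 ] [3.14126086e+00 4.53721812e-04 1.98679389e+00] 0.006850590509794049 29.73904345650226 [ 0.27298381 -0.13782613 -0.76546852] [-0.08239607  0.03156806  0.0138222 ]
```

View pics/lift.png

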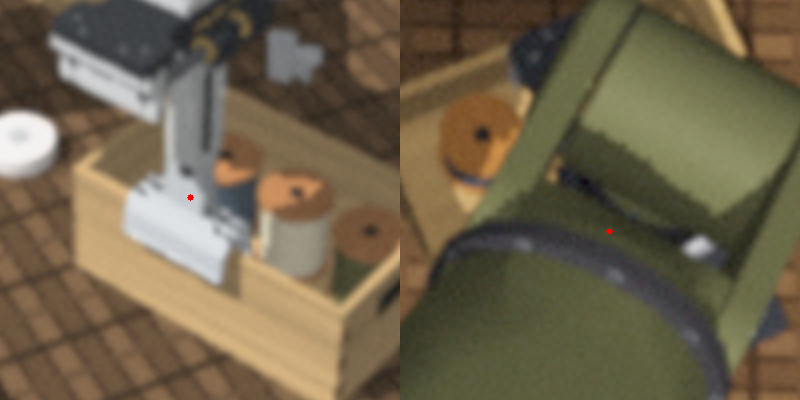

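The clip follows the gripper with both plates spread, and the force (−0.8 N) matches its weight alone, so it's off the rim. Now the high lift.

{"fn": "carry_out", "kwargs": {
  "plan": [
    [[0,0,-3,0,0,0,0],[0,0,-6,0,0,0,0],[0,0,-10,0,0,0,0],[0,0,-12,0,0,0,0],[0,0,-15,0,0,0,0],[0,0,-15,0,0,0,0],[0,0,-15,0,0,0,0],[0,0,-15,0,0,0,0],[0,0,-12,0,0,0,0],[0,0,-8,0,0,0,0],[0,0,-3,0,0,0,0],[0,0,0,0,0,0.05,0],[0,0,0,0,0,0.08,0],[0,0,0,0,0,0.08,0],[0,0,0,0,0,0.06,0],[0,0,0,0,0,0.02,0]]
  ]
}}

```text
time_s: 8.0
ee_pos: [0.4594, -0.2038, 0.2219]
eef_rot: [-3.141, -0.0, 1.694]
force: [-0.1, 0.7, -1.2]
grip_width: 0.0068
grip_force: 29.7
```

Run:
```python
from h import *
np.set_printoptions(precision=4,suppress=True)
a,b,h=.04,.085,.026
S=[("top",(-a,b,0),(138.8,214)),("top",(-a,-b,h),(211,204)),("top",(a,-b,h),(207.5,174)),
("side",(-a,b,h),(229,159)),("side",(-a,-b,0),(259,190)),("side",(a,-b,h),(279,177)),
("side",(0,.075,.135),(239.3,128.7)),("side",(0,-.075,.135),(267,148.5)),("top",(0,.075,.135),(128.5,187.5))]
p,r=fit(S,[.565,.18,.12]);print("stand",p);print(r)
p,r=fit([s for s in S if s[0]=="side"],p);print("side only",p);print(r)
p,r=fit([s for s in S if s[0]=="top"],p);print("top only",p);print(r)
```

```text
stand [0.5638 0.1805 0.1381]
[[ 3.352   0.689 ]
 [-0.5518  0.2873]
 [-0.0846 -1.8757]
 [-0.5429  0.6616]
 [-1.2844  1.6652]
 [-0.1833 -0.7548]
 [-0.0288 -0.6391]
 [-0.4615  0.3367]
 [-0.3172 -2.5581]]
side only [0.5657 0.1812 0.1451]
[[-0.2015  0.5003]
 [-0.6197  1.3432]
 [ 0.3457 -1.1417]
 [ 0.2904 -0.8317]
 [ 0.1491  0.0094]]
top only [0.5617 0.1807 0.1332]
[[ 3.1008  1.3857]
 [-0.7568  1.3336]
 [-0.1257 -0.8742]
 [-0.5094 -1.7796]]
```

{"fn": "carry_out", "kwargs": {
  "plan": [
    [[10,4,0,0,0,-0.015,0],[20,8,0,0,0,0,0],[28,12,0,0,0,0,0],[28,12,0,0,0,0,0],[28,12,0,0,0,0,0],[28,12,0,0,0,0,0],[28,12,0,0,0,0,0],[28,12,0,0,0,0,0],[28,12,0,0,0,0,0],[28,12,0,0,0,0,0],[28,12,0,0,0,0,0],[28,12,0,0,0,0,0],[28,12,0,0,0,0,0],[19,7,0,0,0,0,0],[10,2,0,0,0,0,0],[0,0,0,0,0,0,0],[0,0,0,0,0,0,0]]
  ]
}}

```text
time_s: 9.42
ee_pos: [0.5593, 0.1808, 0.222]
eef_rot: [-3.141, 0.0, 1.714]
force: [-0.2, -0.6, -1.1]
grip_width: 0.0071
grip_force: 29.7
```

Run:
```python
from h import *
from station import optics,telemetry
o=telemetry.get_obs();print(o["ee_pos"],o["eef_rot"],o["grip_width"],o["grip_force"],o["force"])
c=optics.camera("side");t=optics.camera("top");d["side"]=c;d["top"]=t
pickle.dump(d,open("c1.pkl","wb"))
def cr(n,u,v,w,h,s):
    p=cv2.resize(d[n]["pixels"][v:v+h,u:u+w,::-1],None,fx=s,fy=s,interpolation=cv2.INTER_CUBIC)
    for i in range(0,w,10): cv2.putText(p,str(u+i),(i*s,8),0,.3,(0,255,255),1);cv2.line(p,(i*s,9),(i*s,14),(0,0,255),1)
    for i in range(0,h,10): cv2.putText(p,str(v+i),(0,i*s+3),0,.3,(0,255,255),1);cv2.line(p,(20,i*s),(26,i*s),(0,0,255),1)
    return p
cv2.imwrite("pics/over.png",np.hstack([cr("side",215,100,66,100,6),cr("top",115,155,66,100,6)]))
print(proj("side",o["ee_pos"]),proj("top",o["ee_pos"]))
```

```text
[0.55926776 0.18081812 0.22197208] [-3.14114056e+00  2.79347532e-04  1.71355347e+00] 0.007137721037696967 29.738998257089406 [-0.15206923 -0.60670484 -1.08059946]
[[250.4935587  112.59425228]] [[151.93279503 172.38875621]]
```

View pics/over.png

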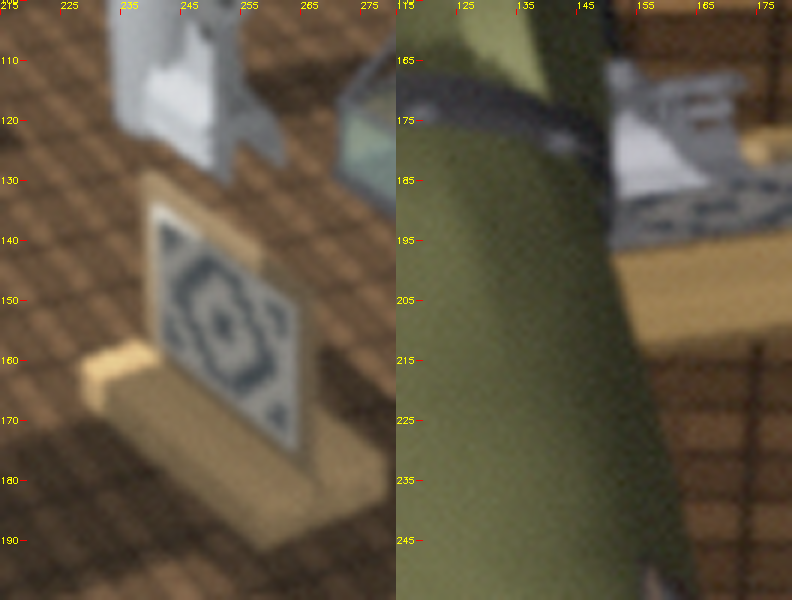

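Side picture: the clip hangs wide open over the board. Front lip bottom runs (234,122.5)–(252,130.5), the rear lip's near end is at (262,127.5), and the board's top edge runs (239,129)–(266,148). Next I compute where the clip sits relative to the board edge.

Run:
```python
from h import *
d.update(pickle.load(open("c1.pkl","rb")))
np.set_printoptions(precision=4,suppress=True)
yaw=1.7136-np.pi/2; tp=np.array([.5593,.1808,.2220])
c,s=np.cos(yaw),np.sin(yaw);Rz=np.array([[c,-s,0],[s,c,0],[0,0,1]])
obs=[((-.0145,-.036,-.029),(252.3,130.5)),((-.0145,.036,-.029),(234,122.5)),((.0145,-.036,-.029),(262,127.5))]
f=lambda p:np.concatenate([proj("side",tp+Rz@(np.array(p[:3])+np.array(l)*[p[3]/.0145,1,1]))[0]-uv for l,uv in obs])
r=least_squares(f,[0,0,-.01,.0145]);print("rod rel TCP (clip axes), half outer",r.x);print(r.fun)
g=least_squares(lambda p:np.r_[f([p[0],p[1],p[2],.0145])],[0,0,-.01]);print(g.x,g.fun)
# board edge from side with z=.135
B=[("side",(0,.075,.135),(239,129)),("side",(0,-.075,.135),(266,148))]
p,_=fit(B,[.564,.18,.138]);print("board side edge",p)
# left end of board on top cam
for q in ((.564,.1805,.138),(.5657,.1812,.1451),p): print(proj("side",place(q,[(0,.075,.135),(0,-.075,.135),(-.04,.085,.026),(-.04,-.085,0),(.04,-.085,.026)])).round(1).tolist())
```

```text
rod rel TCP (clip axes), half outer [-0.0938 -0.1339  0.0804  0.0176]
[-1.5648  1.3934  1.4509 -1.9542  0.1692  0.4966]
[-0.1263 -0.1824  0.1125] [-0.7936  1.434   1.3438 -2.5453 -0.5048  1.026 ]
board side edge [0.5627 0.1812 0.1449]
[[239.3, 128.0], [266.6, 148.8], [228.5, 159.6], [257.8, 191.6], [278.9, 176.2]]
[[239.6, 127.9], [267.2, 148.5], [228.8, 159.5], [258.4, 191.3], [279.4, 175.9]]
[[238.7, 128.1], [266.3, 148.7], [228.0, 159.7], [257.5, 191.6], [278.5, 176.1]]
```

Run:
```python
from h import *
a=d["side"]["pixels"];b=pickle.load(open("c1.pkl","rb"))["side"]["pixels"]
g=cv2.cvtColor(b,cv2.COLOR_RGB2LAB)[...,2].astype(int)-128  # b*: steel ~0, wood >0
L=cv2.cvtColor(b,cv2.COLOR_RGB2GRAY)
print("cols",list(range(230,268)))
for v in range(98,137): print(v,"".join("#" if g[v,u]<6 and L[v,u]>75 else ("+" if g[v,u]<6 else ".") for u in range(228,272)), " ".join(f"{L[v,u]:3d}" for u in range(230,266,2)))
pb,ps,pc=pickle.load(open("pose.pkl","rb"))
d.update(pickle.load(open("c1.pkl","rb")))
for z0 in(0,-.008,-.012,-.016):
  P=[(0,0,.222+z0)]
  q=[]
  for l in((-.0155,.036,-.029),(-.0155,-.036,-.029),(.0155,-.036,-.029),(0,-.036,0)):
    yaw=.143;q.append(proj("side",place((.5593,.1808,yaw),[(l[0],l[1],.222+z0+l[2])]))[0].round(1).tolist())
  print(z0,q)
```

```text
cols [230, 231, 232, 233, 234, 235, 236, 237, 238, 239, 240, 241, 242, 243, 244, 245, 246, 247, 248, 249, 250, 251, 252, 253, 254, 255, 256, 257, 258, 259, 260, 261, 262, 263, 264, 265, 266, 267]
98 ....####################+####...............  68 101 170 178 172 165 150 130 124 126 113  55 112 123  89  83  78  80
99 .....###################+####...............  83 103 171 178 173 163 151 133 122 128 115  62 113 120  90  81  79  81
100 .....########################...............  94 104 170 179 174 163 151 139 125 130 121  84 113 116  91  89  83  82
101 .....#######################................  96 106 172 178 171 163 151 142 126 130 128 107 118 107  94 100  88  87
102 .....#######################................  95 113 171 175 173 162 147 136 128 128 127 121 119  99  89 101  93  86
103 .....######################.................  92 118 170 177 171 162 150 132 141 123 125 124 115  92  87  90  96  85
104 .....######################.................  83 111 164 176 170 163 150 134 158 121 116 117 108  87  86  83  99  94
105 .....#####################..................  75  98 16
[... 3395 characters left out ...]
12 153 155 146 139 110  97  84  75  79  80  98 104  86
134 ............................................  93  84  87  80 110 172 176 149 146 131  97  93  85  85  84  91 103  93
135 ............................................  99  89  87  86 106 181 197 161 145 147 124 111  95  83  85  85  99  96
136 ..............#............................. 104  96  81  81 105 177 182 179 154 148 143 124 103  88  85  86  91  99
0 [[239.7, 118.0], [253.2, 127.8], [261.9, 124.9], [257.4, 117.4]]
-0.008 [[239.8, 120.4], [253.2, 130.2], [261.9, 127.3], [257.5, 119.9]]
-0.012 [[239.9, 121.6], [253.2, 131.4], [261.9, 128.5], [257.5, 121.1]]
-0.016 [[239.9, 122.8], [253.2, 132.6], [261.9, 129.7], [257.5, 122.4]]
```

Run:
```python
from h import *
L=[(-.0155,.036,-.029),(-.0155,-.036,-.029),(.0155,-.036,-.029),(0,0,0)]
def pr(t,yaw,z0): return proj("side",place((t[0],t[1],yaw),[(a,b,t[2]+z0+c) for a,b,c in L])).round(1).tolist()
print("lift",pr((.4597,-.204,.1086),.416,-.008))
print("over",pr((.5593,.1808,.222),.143,-.008))
for y in(.143,.25,.35):print(y,pr((.5593,.1808,.222),y,-.008))
from station import telemetry,optics
o=telemetry.get_obs();print(o["ee_pos"],o["time_s"])
t=optics.camera("side");b=t["pixels"];ref=pickle.load(open("c1.pkl","rb"))["side"]["pixels"]
print("changed since",(np.abs(b.astype(int)-ref).max(2)>25).sum(),t["origin"]-d["side"]["origin"],np.array(t["rotation"])-d["side"]["rotation"])
```

```text
lift [[267.1, 237.6], [290.1, 250.2], [297.6, 243.4], [282.5, 231.8]]
over [[239.8, 120.4], [253.2, 130.2], [261.9, 127.3], [250.6, 115.0]]
0.143 [[239.8, 120.4], [253.2, 130.2], [261.9, 127.3], [250.6, 115.0]]
0.25 [[239.1, 121.0], [254.6, 130.1], [262.6, 126.7], [250.6, 115.0]]
0.35 [[238.6, 121.6], [255.9, 129.8], [263.1, 126.1], [250.6, 115.0]]
[0.55948905 0.17992451 0.2222752 ] 9.5167
changed since 14 [0. 0. 0.] [0. 0. 0.]
```

The odd left grey column is the bottle in the background. Without it the clip matches the model to within 1 px: rod 8 mm above... below TCP, centred in the grip. Now correct by about 4 mm in x and lower until the lips are 15 mm below the edge.

{"fn": "carry_out", "kwargs": {
  "plan": [
    [[1,2,0,0,0,0,0],[0,2,0,0,0,0,0],[0,0,0,0,0,0,0],[0,0,4,0,0,0,0],[0,0,8,0,0,0,0],[0,0,8,0,0,0,0],[0,0,8,0,0,0,0],[0,0,6,0,0,0,0],[0,0,4,0,0,0,0],[0,0,3,0,0,0,0],[0,0,0,0,0,0,0],[0,0,0,0,0,0,0]]
  ]
}}

```text
time_s: 10.57
ee_pos: [0.5635, 0.1825, 0.1812]
eef_rot: [3.141, 0.0, 1.712]
force: [-0.1, 0.8, -0.0]
grip_width: 0.007
grip_force: 29.7
```

Run:
```python
from h import *
from station import telemetry,optics
o=telemetry.get_obs();print(o["ee_pos"],o["eef_rot"],o["force"],o["grip_width"])
b=optics.camera("side")["pixels"]
t=o["ee_pos"];yaw=o["eef_rot"][2]-np.pi/2
L=[(-.0155,.036,-.029),(-.0155,-.036,-.029),(-.0115,-.036,-.029),(.0115,-.036,-.029),(.0155,-.036,-.029),(0,-.036,0)]
print(proj("side",place((t[0],t[1],yaw),[(a,c,t[2]-.008+e) for a,c,e in L])).round(1).tolist())
g=cv2.cvtColor(b,cv2.COLOR_RGB2LAB)[...,2].astype(int)-128
for v in range(122,152): print(v," ".join(f"{g[v,u]:2d}" for u in range(236,274)))
```

```text
[0.56350987 0.18251486 0.18123261] [3.14149831e+00 5.53523809e-06 1.71180743e+00] [-0.05369347  0.81609633 -0.01931599] 0.006978613132259968
[[241.3, 131.7], [254.4, 141.7], [255.5, 141.3], [261.9, 139.1], [263.0, 138.7], [258.6, 131.7]]
122  8  3  1  1  1 -1 -2 -2 -2 -2 -2 -2 -2 -2 -2 -2 -2 -1 -1  0  5 12 16 15 17 16 16 15 15 14 15 15 16 14 12  5  3  5
123 14 11  8  8  6  2 -1 -2 -2 -3 -2 -2 -2 -1 -1 -3 -2 -2 -1  1  6 10 14 16 15 16 18 18 18 16 16 16 16 15 11  3  3  6
124 15 15 15 14  7  1 -1 -2 -2 -2 -2 -2 -3 -3 -2 -2 -2 -2 -2 -1  4 11 15 17 16 17 20 19 19 17 16 16 16 16 12  4  2  5
125 15 17 17 13  7 -1 -1 -1 -2 -2 -2 -2 -2 -3 -2 -1 -3 -2 -2 -1  3  9 15 16 16 16 17 18 19 19 17 16 17 16 12  4  3  4
126 15 16 15 12  5 -1 -2 -1 -1 -2 -2 -2 -2 -2 -3 -2 -2 -2 -2 -1  1  6 13 15 16 15 16 17 18 19 18 18 17 15 10  3  1  2
127 16 15 14 10  3 -1 -2 -2 -2 -2 -2 -2 -2 -2 -2 -3 -3 -2 -1 -1  0  2  7 12 15 15 17 15 17 18 19 18 18 14  7  1  0  0
128 15 14 15 12  4 -1 -3 -3 -2 -1 -2 -1 -2 -2 -2 -2 -2 -3 -2 -1 -3  0  2  7 13 16 16 15 15 17 18 19 18 13  5 -1 -1  0
129 17 17 18 15  6  0 -1 -2 -3 -2 -1
[... 1977 characters left out ...]
14 17 18 12  6  3  3  0 -1 -2 -2 -2 -1  1  1  0  0 -1  1  3  5  7 10 12 12 13 14 15 13 14 16 17 15 16 15 17 18
147 14 13 16 17 13  7  3  1  0 -1 -2 -2  0  2  3  2  1 -1 -1  0  2  4  5  7 10 11 12 13 15 14 13 15 15 15 15 14 14 14
148 15 16 16 18 13  5  3  1 -1 -1 -1  1  2  2  4  3  2  2  0  1  3  2  4  5  7  7 10 12 13 14 13 13 13 13 14 14 14 15
149 16 17 16 18 14  7  3  2 -1 -2  0  1  3  3  3  4  3  1 -1  0  2  2  2  2  4  6  7 10 12 13 13 14 14 14 15 16 16 15
150 16 15 17 18 15  9  4  2  0 -1 -1  3  3  3  3  2  2  2  0  0  0  3  3  1  2  2  5  6 10 13 13 16 17 17 17 16 17 16
151 16 17 17 19 16  9  4  2  1 -1 -1  1  4  3  1  1  2  1  1  1 -1  2  2  1 -1  0  1  4  7 12 14 17 18 18 16 15 16 17
```

The steel/wood contrast shows the lips still just above the edge (near ends at (253.5,140.5) and (262,137.5)), with the edge running down the middle of the gap and the clip about 3 mm too far along +y. Shift back 3 mm and lower.

{"fn": "carry_out", "kwargs": {
  "plan": [
    [[-2,0,0,0,0,0,0],[-1,0,0,0,0,0,0],[0,0,2,0,0,0,0],[0,0,3,0,0,0,0],[0,0,4,0,0,0,0],[0,0,4,0,0,0,0],[0,0,4,0,0,0,0],[0,0,4,0,0,0,0],[0,0,3,0,0,0,0],[0,0,2,0,0,0,0],[0,0,0,0,0,0,0],[0,0,0,0,0,0,0],[0,0,0,0,0,0,0]]
  ]
}}

```text
time_s: 11.7
ee_pos: [0.564, 0.1796, 0.1554]
eef_rot: [3.141, -0.0, 1.712]
force: [-0.5, 0.3, -0.5]
grip_width: 0.0071
grip_force: 29.7
```

Run:
```python
from h import *
from station import telemetry,optics
o=telemetry.get_obs();print(o["ee_pos"],o["eef_rot"],o["force"],o["moment"],o["grip_width"])
c=optics.camera("side");b=c["pixels"]
t=o["ee_pos"];yaw=o["eef_rot"][2]-np.pi/2
L=[(-.0155,.036,-.029),(-.0155,-.036,-.029),(.0155,-.036,-.029),(0,-.036,0)]
print(proj("side",place((t[0],t[1],yaw),[(a,k,t[2]-.008+e) for a,k,e in L])).round(1).tolist())
def cr(p,u,v,w,h,s):
    p=cv2.resize(p[v:v+h,u:u+w,::-1],None,fx=s,fy=s,interpolation=cv2.INTER_CUBIC)
    for i in range(0,w,10): cv2.putText(p,str(u+i),(i*s,8),0,.3,(0,255,255),1)
    for i in range(0,h,10): cv2.putText(p,str(v+i),(0,i*s+3),0,.3,(0,255,255),1)
    return p
cv2.imwrite("pics/final.png",cr(b,220,105,75,60,10))
```

```text
[0.5639787  0.1795776  0.15536758] [ 3.14124987e+00 -5.51637957e-05  1.71181004e+00] [-0.47317618  0.32681853 -0.53300209] [-0.03419572  0.00756075  0.00894422] 0.007064270988488586
[[242.1, 139.4], [255.1, 149.6], [263.6, 146.5], [259.3, 139.7]]
```

View pics/final.png

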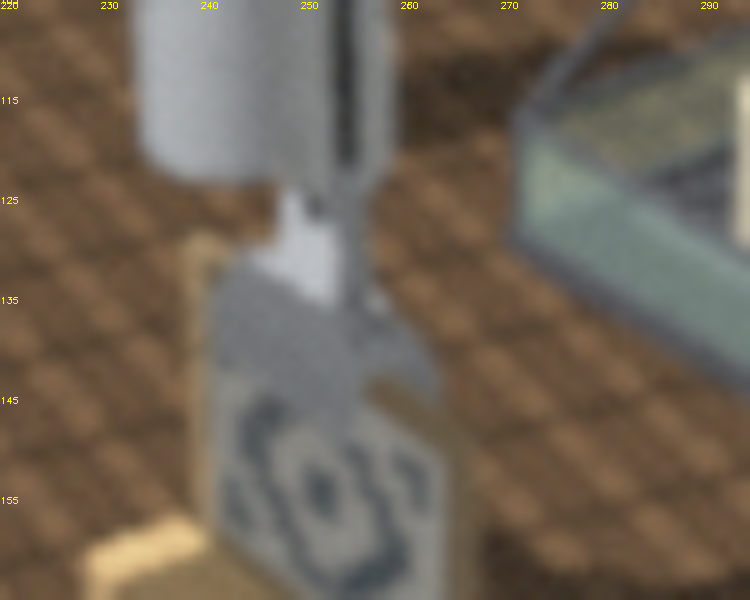

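Final view: the front jaw hangs over the board face (bottom edge (241,142)–(254.5,148.5)) and the rear jaw is behind it (to (263,145)). The board edge emerges mid-gap at (256,143), there's 6–7 px of board either side, and the force is about 0. The lips are about 13 mm below the edge. I'll lower another 2 mm for margin (coil still well clear), settle and hand in.

{"fn": "carry_out", "kwargs": {
  "plan": [
    [[0,0,1,0,0,0,0],[0,0,1,0,0,0,0],[0,0,0,0,0,0,0],[0,0,0,0,0,0,0],[0,0,0,0,0,0,0],[0,0,0,0,0,0,0]]
  ]
}}

```text
time_s: 12.25
ee_pos: [0.5639, 0.1795, 0.1532]
eef_rot: [3.142, 0.0, 1.712]
force: [-0.6, 0.2, -0.9]
grip_width: 0.0068
grip_force: 29.7
```

Run:
```python
from station import telemetry,ctrl
o=telemetry.get_obs();print(o["ee_pos"],o["force"],o["grip_force"],o["grip_width"])
if abs(o["force"]).max()<2.5: print(ctrl.hand_in())
```

```text
[0.56390065 0.17953273 0.15318073] [-0.60168356  0.20738668 -0.93860716] 29.738904247060418 0.0068126901004441475
the job is handed in; nothing more can be done
None
```

The job is handed in at about 12 s: the wide clip is held squeezed open over the middle of the chart board's top edge, one jaw on each side about 15 mm below the edge, with no sign in the wrist force of it touching the board or its foot.

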